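# Measure a corrosion coupon on the bench micrometer

## Robot

A 6-joint arm with a two-finger parallel gripper is mounted at the origin on the work surface. World frame = base frame: x ahead of the robot, y to its left, z up, the work surface at z = 0. Lengths are in m, angles in rad, forces in N, time in s.
With the tool pointing down it reaches from about 0.35 to 0.975 m from the base axis. Payload 4.9 kg.
Tool frame: the origin (TCP) lies on the centre line of the jaws, within the pads' length; the fingertips stand 8 mm ahead of it and the grasp point (between the pads) lies 11 mm behind it; z points along the fingers, y is the direction in which the jaws open and shut (so a half turn about z gives the same grasp; the last joint's range is limited). The gripper opens to 85 mm and grips with 20 to 120 N. Pads are 22 mm wide; open, the fingers measure 114 mm over their backs; the gripper's body (76 mm by 85 mm) begins 54 mm behind the grasp point. The pads swing forward as they close: fully open they stand 13 mm farther back than shut.
Start: joints at [1.229, 0.053, 1.613, -0, 1.476, -0.119], TCP at [0.138, 0.61, 0.204] pointing down, gripper open.
Joint ranges: [-3.01, 3.01], [-1.01, 2.22], [0.06, 2.58], [-1.02, 4.17], [0.09, 2.62], [-3.14, 3.14]. Speed limits (rad/s): [2.57, 2.57, 3.14, 3.14, 3.14, 3.14].

## Interface

Orientations are given as a rotation vector (axis times angle).
In Python, from station import get_obs, get_image, calibration, finish_job gives the robot as it stands. The module is installed in compiled form; this text tells all that it offers.
- The arm moves only by the shell command python3 -m jog 'ROWS' [FORCE]. ROWS is JSON, a list of rows, each a list of 7 numbers: the shift along the tool's x, y, z in cm, then the turn, a rotation vector about the tool's x, y, z in rad, then the closure in counts, from 0 (fully open) to 255 (shut). In form: [[dx, dy, dz, ax, ay, az, jaw], ...]. A call has 1 to 8 rows; each row is the pose to reach, as a shift and turn from the pose measured when the call began, along the tool's axes at that moment; what a row does not reach only later rows make up. A row lasts 1/12 s, in which the tool goes at most 41.7 mm and 7.16 degrees, less where a joint would pass 70% of its speed; a pose out of reach is approached as far as the arm can. A call with a gripper value outside its range is refused whole. The fingers move at their own pace and stop on an object; FORCE is the grip in N (left out, the last holds). Time passes only in rows, so rows that repeat a pose let the fingers close. It gives the time, the measured TCP pose, the force and the opening at its end, in the units of the state.
- get_obs(): the state, without advancing time (a new reading comes with each control period).
- get_image(name): name is "scene" or "side" or "wrist"; returns the picture (480x640x3 uint8, red, green, blue); there is no depth.
- calibration(name): a dict with "vfov" (degrees; the focal length in pixels is half the picture's height over the tangent of half this angle, whatever the lens; pixels are square), "cx", "cy" (the principal point, pixels), "R" (3x3) and "t" (3): a world point X has camera coordinates R X + t. Camera axes: x right, y down, z forward; pixel columns grow to the right and rows downward; lengths in m; the calibration is good to about 2 mm. A picture is of the moment at which its call begins: read the wrist's pose just before it. calibration takes no time and is no camera call; for the wrist camera it gives the pose at the moment of the call.
- finish_job(): hands the job in, once; it reports no verdict.
The state is a dict: "t": time; "q": joint angles; "dq": joint speeds; "effort": joint torques, N m; "tool_pos": TCP position; "tool_rot": TCP orientation; "contact_force": force on the tool from outside, world axes, zero at the start; "wrist_torque": the same for the moment, N m; "opening": finger opening in m.
Only numpy, scipy, OpenCV 4.12 (cv2) and the standard library are available. Lean on these libraries where they do the work, as an engineer would, in place of code of your own. Each camera call takes 0.05 s, during which the arm holds its last target. There are 200 camera calls.

## Task

Take the long steel coupon from the drying rack, lay it flat on the work rest of the bench micrometer with its plain end (no hole) under the spindle, and let go. Close the spindle on it by the small ratchet cap on top, turning clockwise until the ratchet slips on the coupon; let the ratchet alone set the pressure, without pushing the cap down. Leave the coupon clamped there and everything else on the bench alone.

Things in the scene. Friction and masses are not known exactly. Their poses are not given: they have to be found in the camera images.
- gauge: Bench micrometer, grey C-frame, fixed. Origin on the spindle axis at bench height, z up. Its open front faces -x, where coupons go in along +x. The back of the C stands at y +46 to +70, x -17 to +17 mm, up to 120 mm; its upper arm crosses over the axis at 96 to 120 mm. Above it on the axis: a fixed sleeve, then the measuring drum (22 mm across), then the ratchet cap on a thin neck
- rest_front (a point): Middle of the front upper edge of the micrometer's work rest: a narrow flat steel plate 44 mm wide, top 45 mm above the bench, running from this point (66 mm in front of the spindle axis) along the micrometer's x to 20 mm behind the axis. Nothing stands in front of it, so fingers may hang below it there
- spindle: Vertical steel spindle, 8 mm across. Origin at the centre of its flat lower face, 9.4 to 10.7 mm above the work rest at the start. Turning the cap clockwise seen from above drives it down 10 mm per full turn (1.59 mm per rad); drum and cap sink with it, so a hand on the cap must sink along. It stays where it is left. The ratchet slips when it bears on a part with about 8 N
- ratchet_cap (a point): Centre of the top of the ratchet cap, about 190 to 192 mm above the bench at the start: an upright knurled steel cylinder, 16 mm across, 22 mm tall; the drum begins 4 mm below it and must not be turned itself. The space around the cap is free. Turning takes 0.03 N m; at 0.041 N m it slips smoothly. Holding it up by 7 N makes it slip too soon; pushing it down adds to the pressure
- ratchet (a joint): How far the ratchet cap has slipped on the drum, rad, growing clockwise seen from above; stays the same while the drum turns along with the cap
- coupon: The coupon to measure: the longest strip on the rack, dull grey corroded steel, 120 mm (its x) by 20 mm (y), 4.5 to 7.5 mm thick (unknown), about 110 g, an 8 mm hole 10 mm from its -x end. Origin at the centre of its underside. It lies across the rack, hole end towards the robot; more than 26 mm from its middle it overhangs freely, 15 mm above the bench. Its plain end is +x
- rack: Low white plastic drying rack, fixed: two rails 15 mm high, 6 mm wide, 190 mm long along its y, 20 mm either side of its middle in x. Origin under its middle on the bench. Three coupons lie across it along its x, 65 mm apart
- short_strip: Bystander: a shorter strip, the same steel, 76 x 20 x 6 mm, with a hole, on the rack
- plate: Bystander: a broad plate, the same steel, 70 x 32 x 6 mm, no hole, on the rack
- amber_bottle: Bystander: amber reagent bottle, 94 mm across, 205 mm tall, left of the micrometer; origin under its middle
- wash_bottle: Bystander: white wash bottle, 60 mm across, 180 mm tall with its spout, at the back; origin under its middle
- beaker: Bystander: glass beaker, 70 mm across, 90 mm tall, behind and left of the micrometer; origin under its middle
- sample_tin: Bystander: aluminium soil tin, 59 mm across, 36 mm tall, behind the rack and the micrometer; origin under its middle
- stopper: Bystander: cork stopper, 34 mm across, 28 mm tall, in front left of the micrometer; origin under its middle
Not all that is in view belongs to the job. Leave any black look-alike of the gauge alone.

How it is judged:
On the way, in this order (a step that is already met when the one before it is completed fails the run):
1. the coupon lies on the work rest with its plain end under the spindle, let go, the spindle not yet closed on it (x of spindle in the frame of coupon between 0.01 and 0.055 m and y of spindle in the frame of coupon between -0.007 and 0.007 m and z of coupon in the frame of gauge between 0.043 and 0.047 m and angle between coupon's own z axis and vertical below 0.05 rad and contact force between the fingers and coupon below 0.2 N and contact force between spindle and coupon below 1 N), for 0.2 s.
2. the ratchet is turned clockwise and slips while the spindle bears on the coupon (contact force between spindle and coupon above 3 N and velocity of joint ratchet above 0.05 rad/s), for 0.2 s.
At the end, for the whole second after the job is handed in: The long coupon lies still and flat on the work rest (within 2 mm of its height), clamped by the spindle with 3 to 15 N, the spindle face 5 to 50 mm from its plain end and within 7 mm of its centre line (contact force between spindle and coupon between 3 and 15 N and x of spindle in the frame of coupon between 0.01 and 0.055 m and y of spindle in the frame of coupon between -0.007 and 0.007 m and z of coupon in the frame of gauge between 0.043 and 0.047 m and angle between coupon's own z axis and vertical below 0.05 rad and linear speed of coupon below 0.01 m/s); the robot touches nothing.
It fails at once if the spindle bears on the coupon with more than 15 N (driven by the drum, or the cap pressed down) (contact force between spindle and coupon above 15 N).
It fails at once if another coupon on the rack is moved more than 20 mm (distance of any of short_strip, plate from where it was at the start of the episode above 0.02 m).
It fails at once if a bottle, the beaker, the tin or the stopper is moved more than 30 mm (distance of any of amber_bottle, wash_bottle, beaker, sample_tin, stopper from where it was at the start of the episode above 0.03 m).
It also fails if it takes over 70 s, if anything falls off the work surface, if the arm or the gripper's body presses on something with over 40 N, if the wrist force passes 120 N, or if a joint passes its speed limit or range.

## Working session

There is one attempt and no reset: what is moved stays moved. The work goes in short steps, Python scripts to look and compute and a shell command to move; the robot and the scene stay as the last step left them, time stands still between calls to the robot, and variables do not carry over. Pictures are saved under pics/ and viewed, about 8 in all and at most 12, crops included, and the job is handed in when it is done.

```bash
mkdir -p pics; cat > h.py <<'E'
import numpy as np, cv2
from station import *
from scipy.spatial.transform import Rotation as Ro
def K(c):
    f=240/np.tan(np.radians(c['vfov'])/2); return f,c['cx'],c['cy']
def ray(c,u,v):
    f,cx,cy=K(c); R=np.array(c['R']);t=np.array(c['t'])
    return -R.T@t, R.T@np.array([(u-cx)/f,(v-cy)/f,1])
def onz(c,u,v,z):
    o,d=ray(c,u,v); return o+d*(z-o[2])/d[2]
def proj(c,X):
    f,cx,cy=K(c); p=np.array(c['R'])@np.array(X)+np.array(c['t']); return p[0]/p[2]*f+cx,p[1]/p[2]*f+cy
def tri(rs):
    A=0;b=0
    for o,d in rs:
        d=d/np.linalg.norm(d);P=np.eye(3)-np.outer(d,d);A=A+P;b=b+P@o
    return np.linalg.solve(A,b)
def snap(n,fn):
    c=calibration(n); im=get_image(n)[:,:,::-1].copy(); cv2.imwrite('pics/'+fn,im); return c,im
E
python3 - <<'E'
from h import *
import json
for n in ['scene','side','wrist']:
    c,im=snap(n,n+'0.png'); print(n,{k:np.round(v,3).tolist() for k,v in c.items()}, (-np.array(c['R']).T@np.array(c['t'])).round(3))
o=get_obs();print({k:np.round(v,3).tolist() for k,v in o.items()});print(Ro.from_rotvec(o['tool_rot']).as_matrix().round(3))
E
```

```text
scene {'vfov': 53.756, 'cx': 319.284, 'cy': 242.956, 'R': [[0.732, 0.682, 0.013], [0.584, -0.617, -0.527], [-0.352, 0.393, -0.85]], 't': [-0.457, -0.246, 1.203]} [ 0.901 -0.314  0.898]
side {'vfov': 55.905, 'cx': 324.753, 'cy': 240.447, 'R': [[-0.983, -0.182, -0.004], [-0.114, 0.631, -0.768], [0.142, -0.754, -0.641]], 't': [0.59, 0.158, 0.991]} [0.457 0.756 0.758]
wrist {'vfov': 59.33, 'cx': 318.912, 'cy': 241.267, 'R': [[0.221, 0.975, -0.002], [0.941, -0.213, 0.265], [0.258, -0.06, -0.964]], 't': [-0.624, -0.035, 0.378]} [0.074 0.624 0.372]
{'t': 0.15, 'q': [1.229, 0.053, 1.614, 0.0, 1.476, -0.119], 'dq': [-0.0, -0.002, -0.004, 0.0, -0.002, 0.001], 'effort': [0.0, -39.425, -37.072, -0.0, 0.005, 0.0], 'tool_pos': [0.138, 0.609, 0.203], 'tool_rot': [-0.349, -3.122, 0.002], 'contact_force': [0.056, -0.313, -0.025], 'wrist_torque': [0.003, -0.034, 0.014], 'opening': 0.085}
[[-0.975  0.221 -0.001]
 [ 0.221  0.975 -0.002]
 [ 0.    -0.002 -1.   ]]
```

View pics/scene0.png

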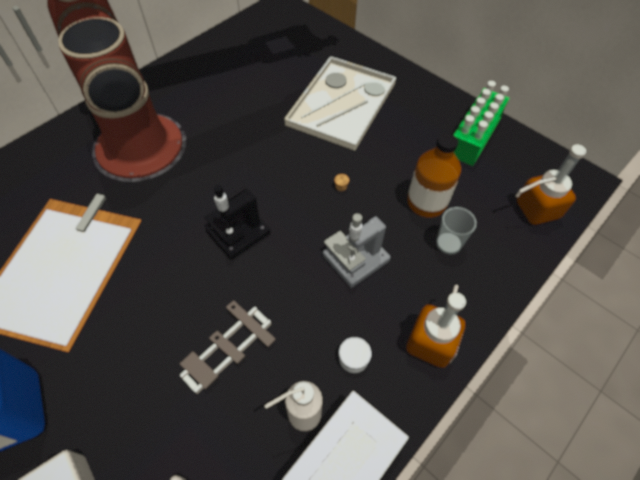

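View pics/side0.png

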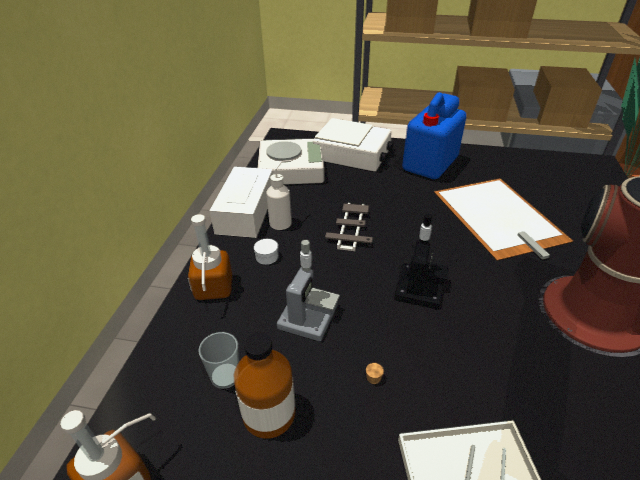

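The scene view shows the grey gauge at about (356,250) and a black look-alike at (236,222). The rack is at (228,348) with three strips: (250,323), the longest; (227,347), short; (198,369), broad. The side view shows the long strip at (349,239) and the gauge at (310,300). I'll enlarge these to confirm.

```bash
python3 - <<'E'
from h import *
S=cv2.imread('pics/scene0.png');D=cv2.imread('pics/side0.png')
def crop(I,x,y,w,h): return cv2.resize(I[y:y+h,x:x+w],(400,300),interpolation=cv2.INTER_CUBIC)
a=np.hstack([crop(S,170,292,120,90),crop(S,305,205,100,75)])
b=np.hstack([crop(D,310,195,80,60),crop(D,265,235,100,75)]) 
out=np.clip(np.vstack([a,b])*1.4,0,255).astype(np.uint8)
cv2.imwrite('pics/crop0.png',out)
E
```

```text
(no output)
```

View pics/crop0.png

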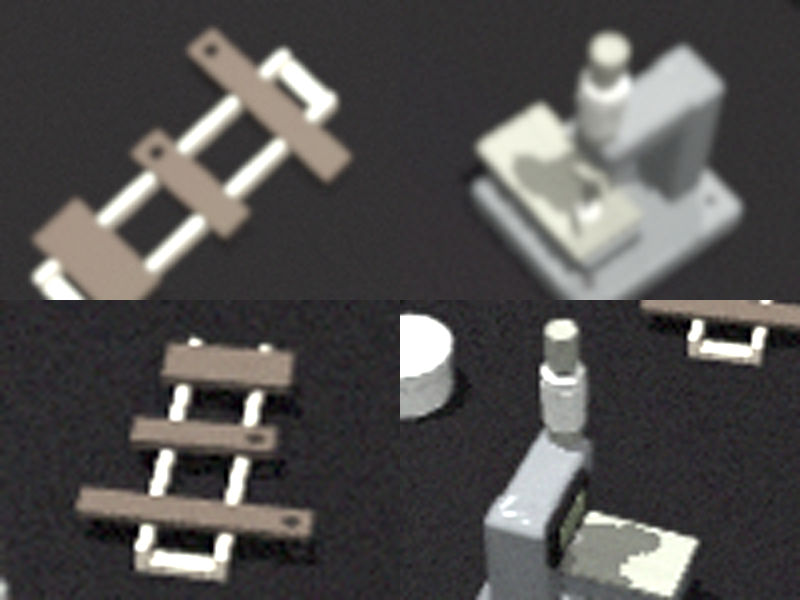

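```bash
python3 - <<'E'
from h import *
s=calibration('scene');d=calibration('side')
def sp(x,y): return (170+x/3.333,292+y/3.333)
def sg(x,y): return (305+(x-400)/4,205+y/4)
def dg(x,y): return (265+(x-400)/4,235+(y-300)/4)
def dr(x,y): return (310+x/5,195+(y-300)/5)
P=[onz(s,*sp(*p),0.021) for p in [(187,47),(213,28),(353,157),(327,184),(211,50)]]
for p in P: print(p.round(4))
print('mid',np.mean(P[:4],0).round(4))
Q=[onz(d,*dr(*p),0.021) for p in [(313,511),(311,532),(77,507),(79,488),(290,521)]]
for p in Q: print('side',p.round(4))
print('mid',np.mean(Q[:4],0).round(4))
for V in (P,Q):
  a=(V[2]+V[3]-V[0]-V[1]);print('len',np.linalg.norm(a)/2,'yaw',np.arctan2(a[1],a[0]))
print('cap',tri([ray(s,*sg(609,47)),ray(d,*dg(563,327))]).round(4), onz(s,*sg(609,47),.191).round(4),onz(d,*dg(563,327),.191).round(4))
G=[onz(s,*sg(*p),0.045) for p in [(476,150),(543,103),(640,212),(577,262)]]
for p in G: print('rest',p.round(4))
a=G[0]+G[1];b=G[2]+G[3];print('front',a/2,'yaw',np.arctan2(*(b-a)[1::-1]))
G=[onz(d,*dg(*p),0.045) for p in [(698,545),(685,597)]]
for p in G: print('rest side',p.round(4))
E
```

```text
[ 0.504  -0.1456  0.021 ]
[ 0.506  -0.1265  0.021 ]
[ 0.6265 -0.1255  0.021 ]
[ 0.6272 -0.1471  0.021 ]
[ 0.516 -0.137  0.021]
mid [ 0.5659 -0.1362  0.021 ]
side [ 0.5022 -0.1468  0.021 ]
side [ 0.5014 -0.1299  0.021 ]
side [ 0.6219 -0.1284  0.021 ]
side [ 0.6237 -0.1439  0.021 ]
side [ 0.5129 -0.1367  0.021 ]
mid [ 0.5623 -0.1372  0.021 ]
len 0.12185695127753382 yaw -0.0022705771238211497
len 0.12097081073406535 yaw 0.017835020714254194
cap [0.6196 0.101  0.1925] [0.6205 0.1023 0.191 ] [0.6186 0.0984 0.191 ]
rest [0.5546 0.0889 0.045 ]
rest [0.5607 0.1357 0.045 ]
rest [0.6425 0.1197 0.045 ]
rest [0.638  0.0748 0.045 ]
front [0.55765682 0.11229009 0.045     ] yaw -0.18050505017918034
rest side [0.5501 0.094  0.045 ]
rest side [0.5509 0.1315 0.045 ]
```

The crops confirm it. In the scene view the coupon is the 121 mm strip, with corners (226,306), (234,300), (276,339) and (268,347) and its hole at the robot end. The other two strips are shorter. The light-grey gauge has its cap top at scene (357,217) and side (306,242). Moving above the coupon's hole end now.

```bash
python3 -m jog '[[0,0,-4,0,0,-0.1,0],[0,0,-8,0,0,-0.223,0],[-53.5,-64.4,-8,0,0,-0.223,0],[-53.5,-64.4,-8,0,0,-0.223,0],[-53.5,-64.4,-8,0,0,-0.223,0],[-53.5,-64.4,-8,0,0,-0.223,0],[-53.5,-64.4,-8,0,0,-0.223,0],[-53.5,-64.4,-8,0,0,-0.223,0]]'
```

```text
t: 0.82
tool_pos: [0.2515, 0.3845, 0.2828]
tool_rot: [0.002, -3.141, 0.003]
contact_force: [1.1, -0.1, 1.3]
opening: 0.0852
```

```bash
python3 -m jog '[[-26.6,-52.1,0,0,0,0,0],[-26.6,-52.1,0,0,0,0,0],[-26.6,-52.1,0,0,0,0,0],[-26.6,-52.1,0,0,0,0,0],[-26.6,-52.1,0,0,0,0,0],[-26.6,-52.1,0,0,0,0,0],[-26.6,-52.1,0,0,0,0,0],[-26.6,-52.1,0,0,0,0,0]]'; python3 -m jog '[[-26.6,-52.1,0,0,0,0,0]]' >/dev/null; python3 -c "from station import *;print(get_obs()['tool_pos'],get_obs()['tool_rot'])"
```

```text
t: 1.48
tool_pos: [0.4031, 0.0874, 0.2834]
tool_rot: [-0.001, 3.141, -0.003]
contact_force: [0.5, 0.3, -0.1]
opening: 0.0854
[0.42206399 0.05020502 0.28341766] [-7.12827889e-04  3.14071411e+00 -2.38794776e-03]
```

```bash
python3 -m jog '[[-9.6,-18.7,0,0,0,0,0],[-9.6,-18.7,0,0,0,0,0],[-9.6,-18.7,0,0,0,0,0],[-9.6,-18.7,0,0,0,0,0],[-9.6,-18.7,0,0,0,0,0],[-9.6,-18.7,12,0,0,0,0],[-9.6,-18.7,12,0,0,0,0],[-9.6,-18.7,12,0,0,0,0]]'; python3 -m jog '[[0,0,0,0,0,0,0],[0,0,0,0,0,0,0]]'; python3 -c "
from h import *
snap('wrist','w1.png')"
```

```text
t: 2.23
tool_pos: [0.518, -0.1378, 0.1616]
tool_rot: [0.002, 3.141, -0.002]
contact_force: [-0.2, 0.0, 0.1]
opening: 0.0856
t: 2.4
tool_pos: [0.5161, -0.1372, 0.1588]
tool_rot: [-0.002, -3.136, -0.002]
contact_force: [-0.4, 0.8, 0.4]
opening: 0.0857
```

View pics/w1.png

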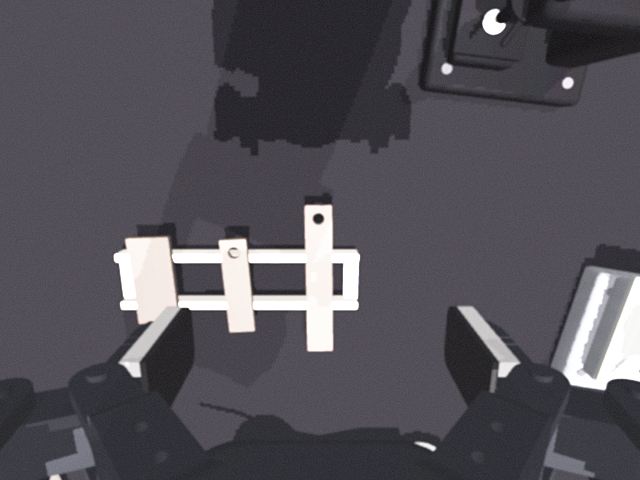

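The wrist view shows the coupon at columns 305–333 and rows 205–350, hole at (318,218) at the robot end. The grey gauge is just entering on the right.

```bash
python3 - <<'E'
from h import *
im=cv2.imread('pics/w1.png');c=calibration('wrist')
g=cv2.cvtColor(im,cv2.COLOR_BGR2GRAY)
m=np.zeros_like(g)
for r0,r1 in ((200,245),(312,356)):
    m[r0:r1,295:340]=(g[r0:r1,295:340]>150)*255
pts=cv2.findNonZero(m); b=cv2.boxPoints(cv2.minAreaRect(pts)); print(b)
P=np.array([onz(c,u,v,.021) for u,v in b]);print(P.round(4),P.mean(0)); 
h=onz(c,318.3,218,.021);print('hole',h.round(4)); 
for r in (210,240,320,345):
    xs=np.where(m[r]>0)[0]; print(r,xs.min(),xs.max(),onz(c,xs.mean(),r,.021).round(4))
print(get_obs()['tool_pos'],Ro.from_rotvec(get_obs()['tool_rot']).as_matrix().round(4))
E
```

```text
[[304. 205.]
 [332. 205.]
 [332. 351.]
 [304. 351.]]
[[ 0.5093 -0.1492  0.021 ]
 [ 0.5094 -0.1283  0.021 ]
 [ 0.6312 -0.1275  0.021 ]
 [ 0.6312 -0.1505  0.021 ]] [ 0.57028159 -0.13888036  0.021     ]
hole [ 0.5193 -0.1386  0.021 ]
210 304 331 [ 0.5131 -0.1391  0.021 ]
240 305 332 [ 0.5364 -0.1384  0.021 ]
320 306 332 [ 0.6033 -0.1381  0.021 ]
345 307 332 [ 0.6257 -0.1378  0.021 ]
[ 0.51804858 -0.13779325  0.1621364 ] [[-1.0e+00  1.2e-03  1.0e-04]
 [ 1.2e-03  1.0e+00 -1.0e-03]
 [-1.0e-04 -1.0e-03 -1.0e+00]]
```

```bash
python3 -m jog '[[-0.2,0,4,0,0,0,125],[-0.2,0,8,0,0,0,125],[-0.2,0,12,0,0,0,125],[-0.2,0,13,0,0,0,125],[-0.2,0,14,0,0,0,125],[-0.2,0,14,0,0,0,125]]' 60; python3 -c "
from h import *
for i in range(3):
  c,im=snap('wrist','w2.png'); o=get_obs(); print(o['tool_pos'],o['opening'],o['contact_force'])
"
```

```text
t: 2.95
tool_pos: [0.5211, -0.1382, 0.0234]
tool_rot: [0.001, 3.14, -0.002]
contact_force: [0.6, -0.1, 0.0]
opening: 0.0432
[ 0.52197132 -0.13859732  0.02468339] 0.04355229973828192 [ 0.59019972 -0.55618412  0.40344041]
[ 0.52254936 -0.1388772   0.02543617] 0.04348364188178619 [-0.09020225  0.07926174 -0.43374918]
[ 0.52270654 -0.13896027  0.02565568] 0.04373136632305423 [0.54261018 0.61277245 1.17212352]
```

View pics/w2.png

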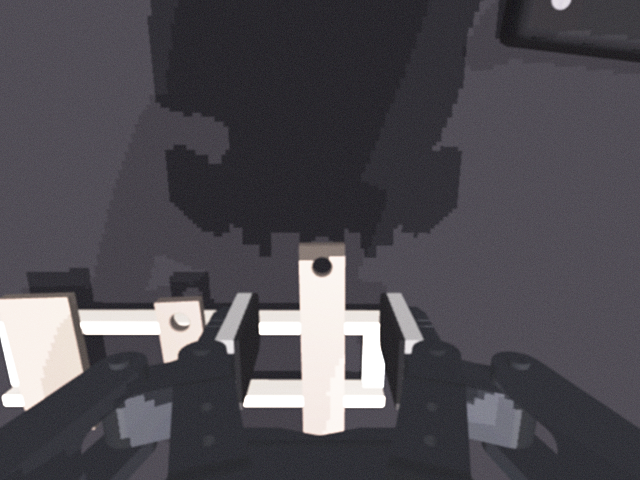

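```bash
python3 - <<'E'
from h import *
c=calibration('wrist');o=get_obs();print(o['tool_pos'])
for p in [(321,267),(299,260),(345,260),(299,243),(345,243)]:
    print(p,onz(c,*p,.021).round(4),onz(c,*p,.015).round(4))
p=o['tool_pos'];print(proj(c,p),proj(c,[.518,-.138,.021]))
g=cv2.imread('pics/w2.png').mean(2);print(g[235:272,330].round())
E
```

```text
[ 0.52270654 -0.13896027  0.02565568]
(321, 267) [ 0.5162 -0.1382  0.021 ] [ 0.5183 -0.1382  0.015 ]
(299, 260) [ 0.513  -0.1477  0.021 ] [ 0.515  -0.1481  0.015 ]
(345, 260) [ 0.513  -0.1278  0.021 ] [ 0.515  -0.1274  0.015 ]
(299, 243) [ 0.5053 -0.1476  0.021 ] [ 0.507  -0.1479  0.015 ]
(345, 243) [ 0.5053 -0.1279  0.021 ] [ 0.5071 -0.1275  0.015 ]
(np.float64(319.21324120436736), np.float64(284.83863546323255)) (np.float64(321.4272206241444), np.float64(270.8401238475514))
[ 38.  35.  40.  38.  48.  49.  70.  80.  94.  98. 112. 122. 124. 127.
 129. 131. 127. 127. 130. 124. 146. 202. 242. 248. 244. 229. 186. 132.
  89.  66.  56.  56.  61.  82.  98. 111. 136.]
```

```bash
python3 -m jog '[[0.2,0,0.8,0,0,0,125],[0.2,0,1.4,0,0,0,125],[0.2,0,1.4,0,0,0,125],[0.2,0,1.4,0,0,0,180],[0.2,0,1.4,0,0,0,255],[0.2,0,1.4,0,0,0,255],[0.2,0,1.4,0,0,0,255],[0.2,0,1.4,0,0,0,255]]' 60;  python3 -m jog '[[0,0,0,0,0,0,255],[0,0,0,0,0,0,255],[0,0,0,0,0,0,255]]'
```

```text
t: 3.77
tool_pos: [0.5209, -0.139, 0.0118]
tool_rot: [0.002, 3.136, -0.005]
contact_force: [-0.6, 0.5, 0.2]
opening: 0.0002
t: 4.02
tool_pos: [0.5209, -0.139, 0.0118]
tool_rot: [0.002, 3.136, -0.005]
contact_force: [-1.2, -0.3, 0.1]
opening: 0.0003
```

```bash
python3 -c "
from h import *
_,a=snap('wrist','w3a.png');_,b=snap('scene','s3.png');_,d=snap('side','d3.png')
r=lambda I,w,h:cv2.resize(I,(w,h),interpolation=cv2.INTER_CUBIC)
cv2.imwrite('pics/m3.png',np.hstack([r(a,400,300),r(b[270:420,140:340],400,300)]))
"
```

```text
(no output)
```

View pics/m3.png

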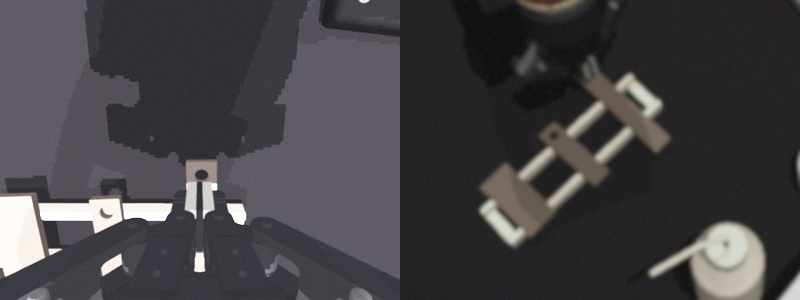

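```bash
python3 - <<'E'
from h import *
c=calibration('wrist');o=get_obs();p=np.array(o['tool_pos']);R=Ro.from_rotvec(o['tool_rot']).as_matrix()
print(p,o['opening'],o['q'])
print('campos tool',R.T@(-np.array(c['R']).T@np.array(c['t'])-p))
for z in (-.03,-.02,-.011,0,.008): print(z,np.round(proj(c,p+R[:,2]*z),1),np.round(proj(c,p+R[:,2]*z+R[:,0]*.011),1))
a=onz(c,297,265,.021);b=onz(c,347,265,.021);print(a,b,b-a)
E
python3 -c "
import cv2
a=cv2.imread('pics/w3a.png');cv2.imwrite('pics/w3b.png',cv2.resize(a[230:480,240:410],(544,600*1)[0:2] and (510,750)[:2])[:600])"
```

```text
[ 0.52083835 -0.13899903  0.01173143] 0.000300886822489866 [-3.98345300e-01  4.75424204e-02  1.96115739e+00 -1.03224044e-03
  1.12656987e+00 -1.96767951e+00]
campos tool [ 6.60330374e-02 -1.26781680e-04 -1.69627019e-01]
-0.03 [319.4 315.1] [319.4 286.6]
-0.02 [319.3 303.8] [319.3 276.8]
-0.011 [319.3 294.7] [319.3 268.9]
0 [319.3 284.8] [319.3 260.4]
0.008 [319.3 278.3] [319.3 254.8]
[ 0.50869837 -0.14790071  0.021     ] [ 0.5086986  -0.12786435  0.021     ] [2.28143638e-07 2.00363591e-02 0.00000000e+00]
```

View pics/w3b.png

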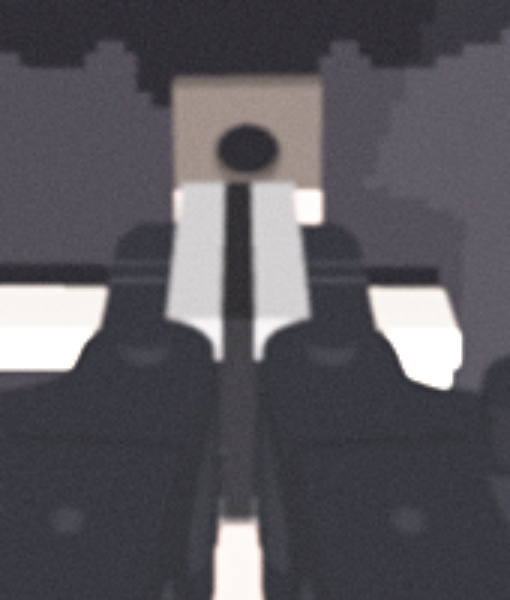

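The jaws shut on nothing: the tips look higher than the coupon. I'll lift, step aside over bare bench and touch down to find the real fingertip height.

```bash
python3 -m jog '[[0,0,-2,0,0,0,255],[0,0,-4,0,0,0,255],[0,5,-4,0,0,0,255],[0,5,-4,0,0,0,255],[0,5,-1,0,0,0,255],[0,5,0,0,0,0,255],[0,5,0,0,0,0,255],[0,5,0,0,0,0,255]]'; python3 -m jog '[[0,0,0.4,0,0,0,255],[0,0,0.4,0,0,0,255],[0,0,0.4,0,0,0,255]]'; python3 -c "
from h import *
_,b=snap('scene','s4.png');_,d=snap('side','d4.png')
r=lambda I,w,h:cv2.resize(I,(w,h),interpolation=cv2.INTER_CUBIC)
cv2.imwrite('pics/m4.png',np.clip(1.5*np.hstack([r(d[170:270,300:400],400,400),r(b[250:350,190:290],400,400)]),0,255))
"
```

```text
t: 4.83
tool_pos: [0.5197, -0.0889, 0.0104]
tool_rot: [0.002, 3.139, -0.004]
contact_force: [0.6, 0.3, -0.7]
opening: 0.0001
t: 5.08
tool_pos: [0.52, -0.0892, 0.0068]
tool_rot: [0.003, 3.139, -0.004]
contact_force: [0.1, -0.1, -0.0]
opening: -0.0002[ WARN:0@2.427] global loadsave.cpp:1063 imwrite_ Unsupported depth image for selected encoder is fallbacked to CV_8U.
```

View pics/m4.png

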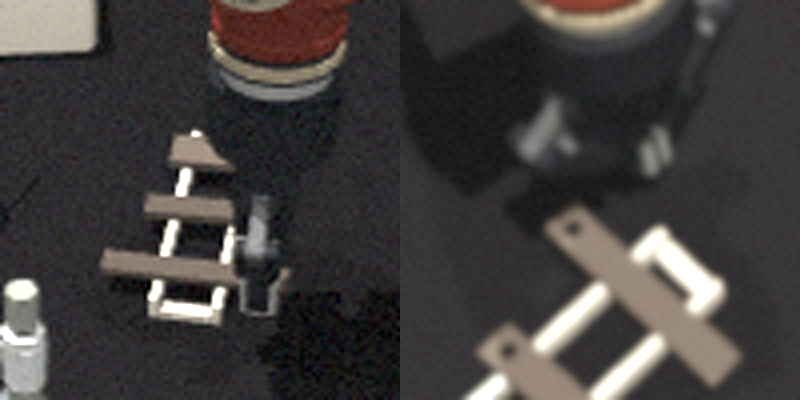

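```bash
python3 - <<'E'
from h import *
s=calibration('scene');d=calibration('side')
a=ray(s,253.5,291.5);b=ray(d,365,248);X=tri([a,b]);print(X,np.round(proj(s,X)),np.round(proj(d,X)))
p=np.array(get_obs()['tool_pos']);print(p,proj(s,p+[0,0,-.008]),proj(d,p+[0,0,-.008]))
print(onz(s,240.7+2,306.5,.021), onz(s,(572-400)/4+190,250+228/4,.021))
E
```

```text
[ 0.51939347 -0.0889037   0.02911395] [252. 291.] [363. 249.]
[ 0.52012187 -0.08921838  0.00696964] (np.float64(253.4070772828013), np.float64(297.24284195981664)) (np.float64(362.52492396167014), np.float64(257.5439530170673))
[ 0.52885053 -0.12336291  0.021     ] [ 0.51552158 -0.13741735  0.021     ]
```

Both views put the shut tips at z≈0.029 while the TCP reads 0.007, so the tips sit about 22 mm behind the reported TCP. I'll verify by touch.

```bash
python3 -m jog '[[0,0,0.6,0,0,0,255],[0,0,1.2,0,0,0,255],[0,0,1.6,0,0,0,255],[0,0,1.6,0,0,0,255]]'; python3 -m jog '[[0,0,0.2,0,0,0,255],[0,0,0.3,0,0,0,255]]';python3 -m jog '[[0,0,0.2,0,0,0,255],[0,0,0.3,0,0,0,255]]'
```

```text
t: 5.52
tool_pos: [0.519, -0.0889, -0.0106]
tool_rot: [0.003, 3.141, -0.003]
contact_force: [-0.6, 0.3, -0.9]
opening: -0.0
t: 5.68
tool_pos: [0.5185, -0.0887, -0.0143]
tool_rot: [-0.002, -3.141, 0.002]
contact_force: [-0.2, -0.2, -0.5]
opening: 0.0002
t: 5.85
tool_pos: [0.5184, -0.0887, -0.0176]
tool_rot: [-0.002, -3.141, 0.002]
contact_force: [-0.8, 0.3, 0.3]
opening: -0.0002
```

```bash
python3 -m jog '[[0,0,0.2,0,0,0,255],[0,0,0.2,0,0,0,255]]';python3 -m jog '[[0,0,0.2,0,0,0,255],[0,0,0.2,0,0,0,255]]';python3 -m jog '[[0,0,0.15,0,0,0,255],[0,0,0.15,0,0,0,255]]'
```

```text
t: 6.02
tool_pos: [0.518, -0.0886, -0.02]
tool_rot: [-0.003, -3.14, 0.002]
contact_force: [-0.5, 1.4, -0.5]
opening: 0.0
t: 6.18
tool_pos: [0.5178, -0.0885, -0.0223]
tool_rot: [-0.002, -3.14, 0.002]
contact_force: [-0.8, 0.3, -1.0]
opening: 0.0003
t: 6.35
tool_pos: [0.5176, -0.0884, -0.0241]
tool_rot: [-0.002, -3.139, 0.002]
contact_force: [0.0, -0.4, -0.7]
opening: -0.0001
```

```bash
python3 -m jog '[[0,0,0.15,0,0,0,255],[0,0,0.15,0,0,0,255]]';python3 -m jog '[[0,0,0.15,0,0,0,255],[0,0,0.15,0,0,0,255]]'; python3 -c "
from h import *
_,b=snap('scene','s5.png');_,d=snap('side','d5.png')
r=lambda I:cv2.resize(I,(400,400),interpolation=cv2.INTER_CUBIC)
cv2.imwrite('pics/m5.png',np.clip(1.5*np.hstack([r(d[210:260,340:390]),r(b[270:320,225:275])]),0,255).astype(np.uint8))
print(get_obs())
"
```

```text
t: 6.52
tool_pos: [0.5174, -0.0884, -0.0259]
tool_rot: [-0.002, -3.139, 0.001]
contact_force: [-0.3, -0.5, -0.8]
opening: 0.0001
t: 6.68
tool_pos: [0.5176, -0.0885, -0.0273]
tool_rot: [-0.003, -3.139, 0.001]
contact_force: [-1.0, 0.0, -0.4]
opening: -0.0001
{'t': 6.7833, 'q': array([-3.10115871e-01,  8.55766860e-02,  1.99932968e+00, -1.82795378e-03,
        1.05845508e+00, -1.87841398e+00]), 'dq': array([-0.00093331, -0.00194768,  0.00093977, -0.00045034, -0.00106672,
        0.00013977]), 'effort': array([ 2.47619458e-02, -3.33365321e+01, -2.94505066e+01, -8.51883902e-03,
        1.19035668e-01, -1.31611727e-03]), 'tool_pos': array([ 0.51759414, -0.08846246, -0.02731295]), 'tool_rot': array([-2.51264895e-03, -3.13942211e+00,  1.53740454e-03]), 'contact_force': array([ 0.60540982, -1.0481794 ,  0.6569966 ]), 'wrist_torque': array([-0.04554695, -0.07052273, -0.0443198 ]), 'opening': -7.956278624464003e-05}
```

View pics/m5.png

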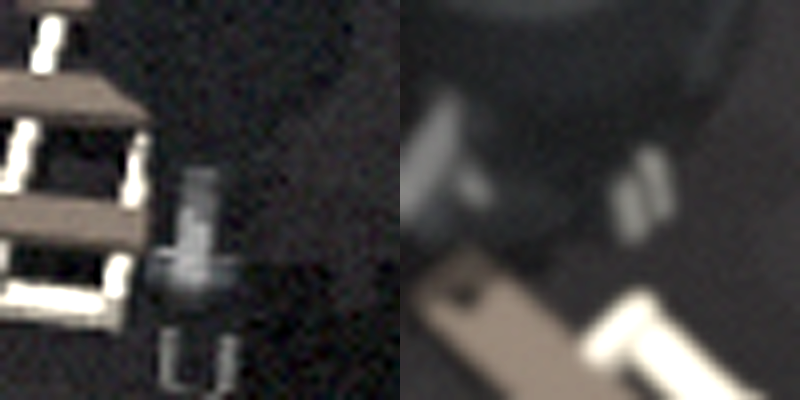

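```bash
python3 - <<'E'
from h import *
s=calibration('scene');d=calibration('side')
X=tri([ray(s,256,298.5),ray(d,366,259)]);print(X,proj(s,X),proj(d,X))
E
python3 -m jog '[[0,0,0.15,0,0,0,255],[0,0,0.15,0,0,0,255]]';python3 -m jog '[[0,0,0.15,0,0,0,255],[0,0,0.15,0,0,0,255]]'
```

```text
[ 0.51706909 -0.0876322  -0.00687982] (np.float64(253.26478437259118), np.float64(297.0319870543112)) (np.float64(363.5434615230971), np.float64(259.8382544851273))
t: 6.95
tool_pos: [0.5176, -0.0885, -0.0274]
tool_rot: [-0.002, -3.138, 0.001]
contact_force: [-5.1, 0.4, 11.4]
opening: 0.0001
t: 7.12
tool_pos: [0.5175, -0.0884, -0.0274]
tool_rot: [-0.002, -3.136, 0.001]
contact_force: [-5.5, 0.9, 11.8]
opening: 0.0001
```

Contact is at TCP z = −0.0273 (11.5 N), so the shut tips are 27 mm behind the reported TCP, not 8 mm ahead. I'll use that offset from here. Regrasping.

```bash
python3 -m jog '[[0,0,-3,0,0,0,255],[-0.2,0,-6,0,0,0,125],[-0.2,-4,-6,0,0,0,125],[-0.2,-5,-6,0,0,0,125],[-0.2,-5,-6,0,0,0,125],[-0.2,-5,-3,0,0,0,125],[-0.2,-5,-0.5,0,0,0,125],[-0.2,-5,-0.35,0,0,0,125]]' 60;  python3 -m jog '[[0,0,0,0,0,0,125],[0,0,0,0,0,0,180],[0,0,0,0,0,0,255],[0,0,0,0,0,0,255],[0,0,0,0,0,0,255],[0,0,0,0,0,0,255]]'
```

```text
t: 7.78
tool_pos: [0.5159, -0.1366, -0.0287]
tool_rot: [-0.002, -3.129, -0.004]
contact_force: [-1.6, -0.3, 0.8]
opening: 0.0439
t: 8.28
tool_pos: [0.5171, -0.137, -0.027]
tool_rot: [-0.002, -3.132, -0.003]
contact_force: [-0.2, -0.9, 5.5]
opening: 0.0184
```

```bash
python3 -m jog '[[0,0,-0.5,0,0,0,255],[0,0,-1.5,0,0,0,255],[0,0,-1.5,0,0,0,255]]'; python3 - <<'E'
from h import *
s=calibration('scene')
for p in [(207,230),(240,253),(269,235),(236,212)]: print('black base',onz(s,*p,.005).round(3))
print('black cap',onz(s,220,195,.19).round(3))
E
```

```text
t: 8.53
tool_pos: [0.5183, -0.1372, -0.01]
tool_rot: [-0.002, -3.134, -0.002]
contact_force: [-0.0, -0.3, -0.6]
opening: 0.0185
black base [ 0.325 -0.049  0.005]
black base [ 0.423 -0.038  0.005]
black base [0.435 0.038 0.005]
black base [0.335 0.029 0.005]
black cap [ 0.401 -0.036  0.19 ]
```

```bash
python3 -m jog '[[0,0,-3.3,0,0,0,255],[-0.6,3.5,-3.3,0,0,0,255],[-1.7,7,-3.3,0,0,0,255],[-1.7,10.5,-3.3,0,0,0.05,255],[-1.7,13.7,-3.3,0,0,0.1,255],[-0.2,17,-3.3,0,0,0.175,255],[1.3,20,-3.3,0,0,0.175,255],[2.8,23,-3.3,0,0,0.175,255]]'; python3 -m jog '[[0,1,0,0,0,0,255],[0,1,0,0,0,0,255]]'
```

```text
t: 9.2
tool_pos: [0.4896, 0.0945, 0.0233]
tool_rot: [-0.276, -3.121, -0.001]
contact_force: [0.3, -0.2, -1.1]
opening: 0.0182
t: 9.37
tool_pos: [0.4904, 0.1065, 0.0232]
tool_rot: [-0.27, -3.121, -0.002]
contact_force: [-0.2, -0.9, -1.0]
opening: 0.018
```

```bash
python3 -m jog '[[0.3,1.7,0,0,0,0,255],[0.3,1.7,0,0,0,0,255],[0.3,1.7,0,0,0,0,255]]'; python3 -c "
from h import *
_,b=snap('scene','s6.png');_,d=snap('side','d6.png')
r=lambda I:cv2.resize(I,(400,400),interpolation=cv2.INTER_CUBIC)
cv2.imwrite('pics/m6.png',np.clip(1.4*np.hstack([r(d[230:330,270:370]),r(b[190:290,290:390])]),0,255).astype(np.uint8))
print(get_obs()['tool_pos'],get_obs()['tool_rot'])
"
```

```text
t: 9.62
tool_pos: [0.4909, 0.1233, 0.0234]
tool_rot: [-0.269, -3.122, -0.001]
contact_force: [-1.0, -0.5, -1.0]
opening: 0.0182
[0.49081798 0.1227338  0.02328191] [-2.71472968e-01 -3.12140243e+00 -1.26263284e-03]
```

View pics/m6.png

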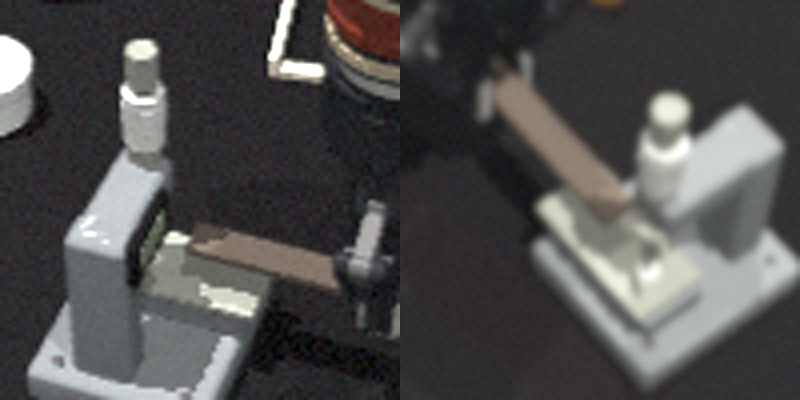

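```bash
python3 - <<'E'
from h import *
s=calibration('scene');d=calibration('side')
X=tri([ray(s,344,241.3),ray(d,318.75,289.5)]);print(X,proj(s,X),proj(d,X))
p=get_obs()['tool_pos'];e=np.array([np.cos(-.174),np.sin(-.174),0]);print(p+e*.109)
A=np.array([.6196,.101,0]);n=np.array([-e[1],e[0],0])
print('tip gauge',(X-A)@e,(X-A)@n,'tool gauge',(p-A)@e,(p-A)@n)
# coupon in scene: axis line from end mid to rear mid
H=[(500,72),(616,205)]
for u,v in H: Y=onz(s,290+(u-400)/4,190+v/4,.071);print(Y,(Y-A)@e,(Y-A)@n)
E
```

```text
[0.5928743  0.10704327 0.07099644] (np.float64(343.8510979472342), np.float64(241.23549258153912)) (np.float64(318.595563868113), np.float64(289.539626964493))
[0.5981721  0.10386335 0.02328191]
tip gauge -0.027368373590821744 0.0013251800002780211 tool gauge -0.13060005870651142 -0.0008895533314542542
[0.49177976 0.12767655 0.071     ] -0.13050851173407652 0.004145073838246253
[0.59312227 0.10722625 0.071     ] -0.027155830693513513 0.0015483227903050649
```

```bash
python3 -m jog '[[0,0,0.8,0,0,0,255],[0,0,1.6,0,0,0,255],[0,0,1.6,0,0,0,255]]'; for i in 1; do python3 -m jog '[[0,0,0.1,0,0,0,255],[0,0,0.1,0,0,0,255]]'; python3 -m jog '[[0,0,0.1,0,0,0,255],[0,0,0.1,0,0,0,255]]'; done
```

```text
t: 9.97
tool_pos: [0.489, 0.1218, 0.0048]
tool_rot: [-0.273, -3.117, 0.0]
contact_force: [-0.6, -1.2, -1.3]
opening: 0.0183
t: 10.13
tool_pos: [0.4885, 0.1214, 0.0031]
tool_rot: [-0.273, -3.116, 0.001]
contact_force: [-0.7, -0.5, -0.1]
opening: 0.0183
t: 10.3
tool_pos: [0.4887, 0.1214, 0.0023]
tool_rot: [-0.274, -3.116, 0.001]
contact_force: [-0.7, -0.5, 2.0]
opening: 0.0183
```

```bash
python3 -m jog '[[0,0,-0.1,0,0,0,255],[-0.7,0,-0.1,0,0,0,255],[-1.5,-0.05,-0.1,0,0,0,255],[-2.3,-0.1,-0.1,0,0,0,255],[-2.6,-0.1,-0.1,0,0,0,255],[-2.6,-0.1,-0.1,0,0,0,255]]'; python3 -m jog '[[-0.5,0,0,0,0,0,255],[-1.0,0,0,0,0,0,255],[-1.5,0,0,0,0,0,255],[-1.9,0,0,0,0,0,255],[-1.9,0,0,0,0,0,255]]'
```

```text
t: 10.8
tool_pos: [0.5154, 0.1156, 0.0032]
tool_rot: [-0.275, -3.117, 0.001]
contact_force: [0.3, -0.7, -1.4]
opening: 0.0183
t: 11.22
tool_pos: [0.5352, 0.1121, 0.0031]
tool_rot: [-0.275, -3.118, 0.001]
contact_force: [-0.5, 0.1, -1.3]
opening: 0.018
```

```bash
python3 -m jog '[[0,0,0.1,0,0,0,255],[0,0,0.1,0,0,0,255]]'; python3 -m jog '[[0,0,0,0,0,0,150],[0,0,0,0,0,0,150],[0,0,0,0,0,0,150],[0,0,0,0,0,0,150]]'; python3 -m jog '[[0,0,-3,0,0,0,150],[2,0,-6,0,0,0,150],[4,0,-10,0,0,0,150],[4,0,-14,0,0,0,150],[4,0,-18,0,0,0,150],[4,0,-18,0,0,0,150]]' 20; python3 -c "
from h import *
_,b=snap('scene','s7.png');_,d=snap('side','d7.png')
r=lambda I:cv2.resize(I,(400,400),interpolation=cv2.INTER_CUBIC)
cv2.imwrite('pics/m7.png',np.clip(1.4*np.hstack([r(d[230:330,270:370]),r(b[190:290,290:390])]),0,255).astype(np.uint8))
"
```

```text
t: 11.38
tool_pos: [0.5351, 0.1121, 0.0028]
tool_rot: [-0.275, -3.117, 0.001]
contact_force: [-4.0, 0.3, 5.4]
opening: 0.0179
t: 11.72
tool_pos: [0.535, 0.1121, 0.0026]
tool_rot: [-0.275, -3.117, 0.001]
contact_force: [-1.2, 0.5, -0.4]
opening: 0.0348
t: 12.22
tool_pos: [0.5029, 0.1197, 0.1937]
tool_rot: [0.275, 3.125, 0.004]
contact_force: [1.1, 0.1, 1.2]
opening: 0.035
```

View pics/m7.png

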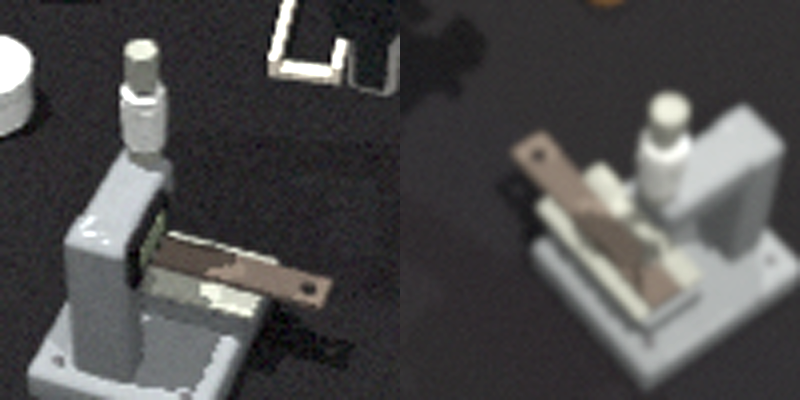

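```bash
python3 - <<'E'
from h import *
s=calibration('scene');d=calibration('side')
A=np.array([.6196,.101,0]);e=np.array([np.cos(-.174),np.sin(-.174),0]);n=np.array([-e[1],e[0],0])
g=lambda Y:(((Y-A)@e).round(4),((Y-A)@n).round(4))
f=lambda u,v:(290+(u-400)/4,190+v/4)
k=lambda u,v:(270+u/4,230+v/4)
print('hole',g(onz(s,*f(540,155),.051)),g(onz(d,*k(308,288),.051)))
for q in [(512,150),(546,130),(681,285),(651,310)]:print(q,g(onz(s,*f(*q),.051)))
for q in [(332,276),(326,308)]:print('side',q,g(onz(d,*k(*q),.051)))
print('rest', [g(onz(s,*f(*q),.045)) for q in [(537,207),(604,162),(702,272),(643,320)]])
c=[onz(s,*f(669,112),.191),onz(d,*k(142,48),.191)];print('cap',c,g(c[0]),g(c[1]))
o=get_obs();print(o['tool_pos'],o['q'])
E
```

```text
hole (np.float64(-0.0853), np.float64(-0.0027)) (np.float64(-0.0891), np.float64(-0.0035))
(512, 150) (np.float64(-0.0969), np.float64(-0.0128))
(546, 130) (np.float64(-0.0963), np.float64(0.0098))
(681, 285) (np.float64(0.0217), np.float64(0.0068))
(651, 310) (np.float64(0.0238), np.float64(-0.0149))
side (332, 276) (np.float64(-0.0983), np.float64(-0.016))
side (326, 308) (np.float64(-0.1022), np.float64(0.0064))
rest [(np.float64(-0.0631), np.float64(-0.0216)), (np.float64(-0.0642), np.float64(0.0248)), (np.float64(0.0199), np.float64(0.0232)), (np.float64(0.0236), np.float64(-0.0194))]
cap [array([0.62232979, 0.10023754, 0.191     ]), array([0.61892293, 0.0992429 , 0.191     ])] (np.float64(0.0028), np.float64(-0.0003)) (np.float64(-0.0004), np.float64(-0.0018))
[0.49949211 0.11920996 0.18601009] [ 8.82866352e-02 -2.01777533e-01  1.88386752e+00  1.65280094e-03
  1.46597036e+00 -1.30689371e+00]
```

The coupon is let go on the rest, with its end at about +22 mm behind the axis. It sits about 4 mm off-centre to −y, inside the ±7 mm limit but with little margin. I'll regrip and shift it 4 mm.

```bash
python3 -m jog '[[0,-0.1,4,0,0,0,150],[0,-0.1,8,0,0,0,150],[-1.6,-0.1,12,0,0,0,150],[-3.6,-0.1,15,0,0,0,150],[-3.6,-0.1,17,0,0,0,150],[-3.6,-0.1,18.2,0,0,0,150],[-3.6,-0.1,18.2,0,0,0,150],[-3.6,-0.1,18.2,0,0,0,150]]' 40; python3 -m jog '[[0,0,0,0,0,0,255],[0,0,0,0,0,0,255],[0,0,0,0,0,0,255],[0,0,0,0,0,0,255]]'
```

```text
t: 12.98
tool_pos: [0.5322, 0.1121, 0.0026]
tool_rot: [-0.275, -3.12, -0.0]
contact_force: [0.3, -0.4, -0.4]
opening: 0.0354
t: 13.32
tool_pos: [0.5332, 0.1123, 0.0042]
tool_rot: [-0.275, -3.123, -0.001]
contact_force: [-1.7, -0.8, 1.8]
opening: 0.019
```

```bash
python3 -m jog '[[0,0,-0.05,0,0,0,255],[0,0.2,-0.05,0,0,0,255],[0,0.4,-0.05,0,0,0,255],[0,0.4,-0.05,0,0,0,255],[0,0.4,0.05,0,0,0,255],[0,0.4,0.05,0,0,0,255]]'; python3 -m jog '[[0,0,0,0,0,0,150],[0,0,0,0,0,0,150],[0,0,0,0,0,0,150],[0,0,0,0,0,0,150]]'; python3 -m jog '[[0,0,-3,0,0,0,150],[2,0,-6,0,0,0,150],[4,0,-10,0,0,0,150],[4,0,-14,0,0,0,150],[4,0,-18,0,0,0,150],[4,0,-22,0,0,0,150],[4,0,-22,0,0,0,150]]' 20; python3 - <<'E'
from h import *
_,b=snap('scene','s8.png');_,d=snap('side','d8.png')
s=calibration('scene');a=cv2.imread('pics/s7.png')
def mid(I):
    # hole end patch: brown pixels front of rest
    hsv=cv2.cvtColor(I,cv2.COLOR_BGR2HSV)[222:236,315:340]
    m=((hsv[...,2]>85)&(hsv[...,1]>30)).astype(np.uint8)
    mm=cv2.moments(m,True);return mm['m10']/mm['m00']+315,mm['m01']/mm['m00']+222,mm['m00']
n=np.array([.173,.985,0]);e=np.array([.985,-.173,0])
p,q=mid(a),mid(b);print(p,q);D=onz(s,*q[:2],.05)-onz(s,*p[:2],.05);print('shift x,y',D@e,D@n)
o=get_obs();print(o['tool_pos'],o['q'])
E
```

```text
t: 13.82
tool_pos: [0.534, 0.1165, 0.004]
tool_rot: [-0.275, -3.123, -0.001]
contact_force: [-1.6, 1.0, 4.1]
opening: 0.0191
t: 14.15
tool_pos: [0.5339, 0.1164, 0.0039]
tool_rot: [-0.275, -3.122, -0.001]
contact_force: [0.5, -0.5, -0.2]
opening: 0.0351
t: 14.73
tool_pos: [0.5007, 0.1236, 0.2349]
tool_rot: [0.274, 3.12, 0.006]
contact_force: [1.2, -0.2, 1.5]
opening: 0.0351
(326.5045045045045, 230.15315315315314, 111.0) (328.48, 229.728, 125.0)
shift x,y 0.0016626296492809264 0.004071291343623637
[0.49751319 0.12320184 0.22704394] [ 0.09622068 -0.23278353  1.84183501  0.00206963  1.53378145 -1.29919335]
```

```bash
python3 -m jog '[[-4,0,0,0,0,-0.12,150],[-8,-0.1,0,0,0,-0.24,150],[-12.5,-0.2,0,0,0,-0.36,150],[-12.5,-0.2,0,0,0,-0.48,150],[-12.5,-0.2,0,0,0,-0.6,150],[-12.5,-0.2,0,0,0,-0.72,150],[-12.5,-0.2,0,0,0,-0.84,150],[-12.5,-0.2,0,0,0,-0.96,150]]'; python3 -m jog '[[0,0,0,0,0,-0.12,150],[0,0,0,0,0,-0.24,150],[0,0,0,0,0,-0.36,150],[0,0,0,0,0,-0.48,150],[0,0,0,0,0,-0.48,150],[0,0,0,0,0,-0.48,150]]'; python3 - <<'E'
from h import *
o=get_obs();R=Ro.from_rotvec(o['tool_rot']).as_matrix();p=np.array(o['tool_pos']);print(p,o['q'],R.round(3).tolist())
print('to cap, tool cm',100*R.T@(np.array([.6198,.1005,.145])-p))
c,im=snap('wrist','w9.png')
E
```

```text
t: 15.5
tool_pos: [0.6191, 0.0992, 0.2233]
tool_rot: [1.207, -2.895, -0.006]
contact_force: [-0.2, -0.6, 0.4]
opening: 0.0352
t: 16.0
tool_pos: [0.6181, 0.0991, 0.2209]
tool_rot: [1.855, -2.526, -0.011]
contact_force: [0.1, 0.2, -0.4]
opening: 0.0353
[0.61814921 0.09907058 0.22091937] [ 3.91687740e-02  5.27289739e-02  1.58454647e+00  1.92106064e-03
  1.51446432e+00 -2.79877602e+00] [[-0.299, -0.954, -0.01], [-0.954, 0.299, 0.002], [0.002, 0.01, -1.0]]
to cap, tool cm [-0.19796331 -0.19220204  7.59006338]
```

View pics/w9.png

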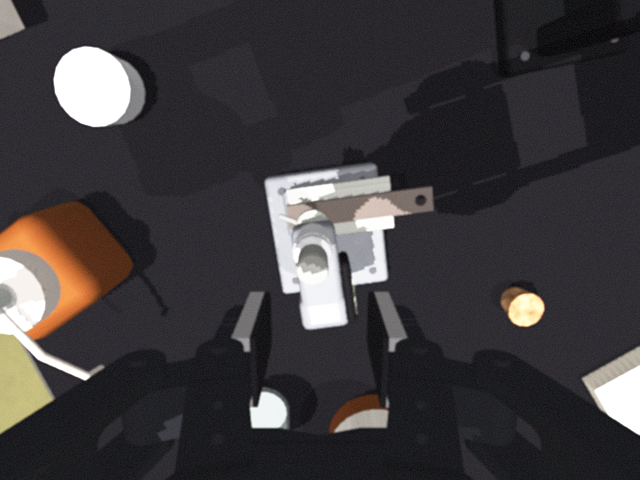

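```bash
python3 - <<'E'
from h import *
im=cv2.imread('pics/w9.png');c=calibration('wrist')
g=cv2.cvtColor(im[235:290,285:342],cv2.COLOR_BGR2GRAY)
for r in range(0,55,5): print(235+r,' '.join('%3d'%v for v in g[r,::3]))
for p in [(313,262),(312,258)]: print(onz(c,*p,.191))
print(proj(c,[.6198,.1005,.191]))
E
```

```text
235 229 223 176 207 181 149 161 168 161 160 153 157 159 166 151 151 134 134 164
240 228 226 198 195 171 177 206 209 209 213 211 201 221 206 197 152 140 131 155
245 227 227 219 245 199 205 192 141 114 103 104 141 204 246 244 208 206 145 155
250 227 226 231 255 255 209  91 102 101 101  99  97  99 154 247 235 222 167 150
255 226 227 226 255 255  96 107 118 124 133 120 118 102  95 200 244 230 185  41
260 226 223 225 242 252 122 142 139 138 143 145 143 137 122 158 241 236 201  56
265 228 228 223 221 153 188 187 172 185 193 164 152 143 138 139 244 241 215 110
270 234 229 226 225 250 255 185 180 198 184 194 190 198 232 218 245 243 220 136
275 242 243 243 239 229 254 254 254 254 253 254 253 253 253 241 243 244 229 173
280 240 242 232 173 166 230 253 253 253 253 253 253 251 246 243 245 243 233 191
285 242 244 241 242 239 208 237 246 244 246 245 243 243 244 243 244 243 238 208
[0.62151042 0.09685926 0.191     ]
[0.62135191 0.09471505 0.191     ]
(np.float64(318.45364224193855), np.float64(267.6125192144593))
```

The coupon looks centred on the rest and the cap sits between the open jaws. The cap is at about (313,262), slightly left of the jaw centre line at 319. That was my last picture, so the rest goes by numbers. I'll descend around the cap and grip lightly.

```bash
python3 -m jog '[[-0.2,-0.27,2,0,0,0,150],[-0.2,-0.27,4,0,0,0,150],[-0.2,-0.27,6,0,0,0,150],[-0.2,-0.27,7.4,0,0,0,150],[-0.2,-0.27,7.4,0,0,0,150],[-0.2,-0.27,7.4,0,0,0,150]]' 20; python3 -m jog '[[0,0,0,0,0,0,165],[0,0,0,0,0,0,185],[0,0,0,0,0,0,195]]';python3 -m jog '[[0,0,0,0,0,0,200],[0,0,0,0,0,0,202]]';python3 -c "from station import *;print(get_obs())"
```

```text
t: 16.55
tool_pos: [0.6201, 0.1003, 0.1463]
tool_rot: [1.854, -2.526, -0.013]
contact_force: [0.3, 0.2, 0.5]
opening: 0.0353
t: 16.8
tool_pos: [0.621, 0.1003, 0.1479]
tool_rot: [1.855, -2.528, -0.011]
contact_force: [-0.1, -0.0, -0.7]
opening: 0.0202
t: 16.97
tool_pos: [0.6217, 0.1003, 0.1492]
tool_rot: [1.856, -2.529, -0.009]
contact_force: [-0.5, 0.4, -0.2]
opening: 0.0181
{'t': 16.9667, 'q': array([ 4.09499053e-02,  1.06858607e-01,  1.64831691e+00,  1.97149750e-03,
        1.39353847e+00, -2.79616015e+00]), 'dq': array([-0.00140832,  0.00252514,  0.00378561,  0.00084524, -0.00136396,
        0.00030369]), 'effort': array([ 3.99078082e-03, -4.02921939e+01, -3.55919087e+01,  5.71790253e-03,
        4.20455437e-02,  2.45053605e-03]), 'tool_pos': array([0.62172327, 0.10033208, 0.14918149]), 'tool_rot': array([ 1.85554617, -2.52906625, -0.00875816]), 'contact_force': array([-0.46223282,  0.40079972, -0.23883559]), 'wrist_torque': array([-0.02790162, -0.00739981, -0.00769941]), 'opening': 0.018061061300967757}
```

```bash
python3 -m jog '[[0,0,0,0,0,0,205],[0,0,0,0,0,0,206]]';python3 -m jog '[[0,0,0,0,0,0,209],[0,0,0,0,0,0,209]]';python3 -m jog '[[0,0,0,0,0,0,212],[0,0,0,0,0,0,212]]'; python3 -m jog '[[0,0,0,0,0,0,255],[0,0,0,0,0,0,255]]'
```

```text
t: 17.13
tool_pos: [0.6219, 0.1004, 0.1497]
tool_rot: [1.856, -2.529, -0.008]
contact_force: [-0.7, 0.7, 0.6]
opening: 0.0162
t: 17.3
tool_pos: [0.6218, 0.1004, 0.1497]
tool_rot: [1.856, -2.529, -0.009]
contact_force: [-0.7, 0.4, 0.6]
opening: 0.0156
t: 17.47
tool_pos: [0.6218, 0.1004, 0.1498]
tool_rot: [1.856, -2.529, -0.009]
contact_force: [-0.9, -0.2, 0.9]
opening: 0.0146
t: 17.63
tool_pos: [0.6218, 0.1004, 0.1498]
tool_rot: [1.856, -2.529, -0.009]
contact_force: [-1.4, -0.4, 0.1]
opening: 0.0146
```

```bash
cat > st.py <<'E'
from station import get_obs
import numpy as np
from scipy.spatial.transform import Rotation as Ro
o=get_obs();R=Ro.from_rotvec(o['tool_rot']).as_matrix()
print('q6 %.3f yaw %.3f pos'%(o['q'][5],np.arctan2(R[1,0],R[0,0])),(1000*np.array(o['tool_pos'])).round(2),'F',np.round(o['contact_force'],1),'T',np.round(o['wrist_torque'],3),'op %.4f'%o['opening'])
E
python3 st.py; python3 -m jog '[[0,0,0.01,0,0,0.06,255],[0,0,0.019,0,0,0.12,255],[0,0,0.029,0,0,0.18,255],[0,0,0.038,0,0,0.24,255]]'; python3 st.py;  python3 -m jog '[[0,0,0.01,0,0,0.06,255],[0,0,0.019,0,0,0.12,255],[0,0,0.029,0,0,0.18,255],[0,0,0.038,0,0,0.24,255]]'; python3 st.py
```

```text
q6 -2.796 yaw -1.876 pos [621.76 100.44 149.77] F [-1.4 -0.4  0.1] T [ 0.036  0.086 -0.039] op 0.0146
t: 17.97
tool_pos: [0.6217, 0.1005, 0.1494]
tool_rot: [1.535, -2.735, -0.008]
contact_force: [-0.7, 1.2, 0.9]
opening: 0.0148
q6 -2.553 yaw -2.118 pos [621.73 100.48 149.4 ] F [-0.7  1.2  0.9] T [0.022 0.151 0.002] op 0.0148
t: 18.3
tool_pos: [0.6216, 0.1005, 0.149]
tool_rot: [1.192, -2.9, -0.007]
contact_force: [-1.2, 0.1, 0.7]
opening: 0.015
q6 -2.310 yaw -2.361 pos [621.64 100.54 149.01] F [-1.2  0.1  0.7] T [0.086 0.145 0.012] op 0.0150
```

```bash
for k in 1 ; do python3 -m jog '[[0,0,0.01,0,0,0.06,255],[0,0,0.019,0,0,0.12,255],[0,0,0.029,0,0,0.18,255],[0,0,0.038,0,0,0.24,255]]'>/dev/null; python3 st.py;  python3 -m jog '[[0,0,0.01,0,0,0.06,255],[0,0,0.019,0,0,0.12,255],[0,0,0.029,0,0,0.18,255],[0,0,0.038,0,0,0.24,255]]' >/dev/null; python3 st.py; done
```

```text
q6 -2.067 yaw -2.604 pos [621.58 100.6  148.62] F [-0.8 -0.5  0.8] T [0.069 0.108 0.052] op 0.0148
q6 -1.825 yaw -2.847 pos [621.54 100.7  148.25] F [-0.4  0.7  0.8] T [0.099 0.113 0.059] op 0.0149
```

```bash
python3 -m jog '[[0,0,0.01,0,0,0.06,255],[0,0,0.019,0,0,0.12,255],[0,0,0.029,0,0,0.18,255],[0,0,0.038,0,0,0.24,255]]'>/dev/null; python3 st.py;  python3 -m jog '[[0,0,0.01,0,0,0.06,255],[0,0,0.019,0,0,0.12,255],[0,0,0.029,0,0,0.18,255],[0,0,0.038,0,0,0.24,255]]' >/dev/null; python3 st.py
```

```text
q6 -1.582 yaw -3.090 pos [621.51 100.81 147.85] F [-0.5  1.5  0.6] T [0.053 0.081 0.003] op 0.0148
q6 -1.339 yaw 2.950 pos [621.52 100.9  147.46] F [-1.  -0.3  0.2] T [0.088 0.054 0.026] op 0.0149
```

```bash
python3 -m jog '[[0,0,0.01,0,0,0.06,255],[0,0,0.019,0,0,0.12,255],[0,0,0.029,0,0,0.18,255],[0,0,0.038,0,0,0.24,255]]'>/dev/null; python3 st.py
```

```text
q6 -1.096 yaw 2.707 pos [621.59 100.99 147.11] F [-1.4  0.8  0.3] T [0.108 0.015 0.077] op 0.0146
```

```bash
python3 -m jog '[[0,0,0.01,0,0,0.06,255],[0,0,0.019,0,0,0.12,255],[0,0,0.029,0,0,0.18,255],[0,0,0.038,0,0,0.24,255]]'>/dev/null; python3 st.py
```

```text
q6 -0.853 yaw 2.464 pos [621.64 101.11 146.71] F [-0.3  0.2 -0. ] T [0.039 0.024 0.058] op 0.0149
```

```bash
python3 -m jog '[[0,0,0.01,0,0,0.06,255],[0,0,0.019,0,0,0.12,255],[0,0,0.029,0,0,0.18,255],[0,0,0.038,0,0,0.24,255]]'>/dev/null; python3 st.py
```

```text
q6 -0.610 yaw 2.222 pos [621.73 101.15 146.31] F [-0.8  0.2  0.6] T [ 0.077  0.042 -0.013] op 0.0149
```

```bash
python3 -m jog '[[0,0,0.01,0,0,0.06,255],[0,0,0.019,0,0,0.12,255],[0,0,0.029,0,0,0.18,255],[0,0,0.038,0,0,0.24,255]]'>/dev/null; python3 st.py
```

```text
q6 -0.367 yaw 1.979 pos [621.85 101.18 145.92] F [-0.5  1.1  0.3] T [ 0.038 -0.046 -0.031] op 0.0147
```

```bash
python3 -m jog '[[0,0,0.01,0,0,0.06,255],[0,0,0.019,0,0,0.12,255],[0,0,0.029,0,0,0.18,255],[0,0,0.038,0,0,0.24,255]]'>/dev/null; python3 st.py
```

```text
q6 -0.124 yaw 1.736 pos [621.94 101.21 145.56] F [-0.3  0.4  0.6] T [-0.02   0.016  0.05 ] op 0.0148
```

```bash
python3 -m jog '[[0,0,0.01,0,0,0.06,255],[0,0,0.019,0,0,0.12,255],[0,0,0.029,0,0,0.18,255],[0,0,0.038,0,0,0.24,255]]'>/dev/null; python3 st.py
```

```text
q6 0.119 yaw 1.493 pos [622.05 101.17 145.15] F [-0.8 -0.1 -0.1] T [-0.001 -0.006  0.143] op 0.0147
```

```bash
python3 -m jog '[[0,0,0.01,0,0,0.06,255],[0,0,0.019,0,0,0.12,255],[0,0,0.029,0,0,0.18,255],[0,0,0.038,0,0,0.24,255]]'>/dev/null; python3 st.py
```

```text
q6 0.362 yaw 1.250 pos [622.18 101.11 144.81] F [-1.1 -0.9  0. ] T [-0.067 -0.015  0.032] op 0.0148
```

```bash
python3 -m jog '[[0,0,0.01,0,0,0.06,255],[0,0,0.019,0,0,0.12,255],[0,0,0.029,0,0,0.18,255],[0,0,0.038,0,0,0.24,255]]'>/dev/null; python3 st.py
```

```text
q6 0.604 yaw 1.007 pos [622.23 101.05 144.38] F [-0.7 -0.2  0.3] T [0.015 0.03  0.059] op 0.0151
```

```bash
python3 -m jog '[[0,0,0.01,0,0,0.06,255],[0,0,0.019,0,0,0.12,255],[0,0,0.029,0,0,0.18,255],[0,0,0.038,0,0,0.24,255]]'>/dev/null; python3 st.py
```

```text
q6 0.847 yaw 0.764 pos [622.33 100.98 144.2 ] F [0.  0.6 1.1] T [-0.024  0.099 -0.006] op 0.0150
```

```bash
python3 -m jog '[[0,0,0.01,0,0,0.06,255],[0,0,0.019,0,0,0.12,255],[0,0,0.029,0,0,0.18,255],[0,0,0.038,0,0,0.24,255]]'>/dev/null; python3 st.py
```

```text
q6 1.090 yaw 0.522 pos [622.43 100.91 144.13] F [-1.   0.6  2.6] T [-0.034  0.158  0.056] op 0.0154
```

Contact: z stopped at 144.2 mm and Fz is rising. I'll turn on without sinking, eased up 0.15 mm so the ratchet slips freely.

```bash
python3 -m jog '[[0,0,-0.015,0,0,0.06,255],[0,0,-0.015,0,0,0.12,255],[0,0,-0.015,0,0,0.18,255],[0,0,-0.015,0,0,0.24,255]]'>/dev/null; python3 st.py
```

```text
q6 1.333 yaw 0.279 pos [622.35 100.85 144.22] F [-1.4  0.4  0.6] T [-0.105  0.087  0.04 ] op 0.0148
```

```bash
python3 -m jog '[[0,0,0,0,0,0.06,255],[0,0,0,0,0,0.12,255],[0,0,0,0,0,0.18,255],[0,0,0,0,0,0.24,255],[0,0,0,0,0,0.3,255],[0,0,0,0,0,0.36,255],[0,0,0,0,0,0.42,255],[0,0,0,0,0,0.48,255]]'>/dev/null; python3 st.py
```

```text
q6 1.816 yaw -0.204 pos [622.29 100.69 144.15] F [-1.1 -0.1  1.2] T [-0.066  0.132  0.078] op 0.0148
```

```bash
python3 -m jog '[[0,0,-0.005,0,0,0.06,255],[0,0,-0.005,0,0,0.12,255],[0,0,-0.005,0,0,0.18,255],[0,0,-0.005,0,0,0.24,255],[0,0,-0.005,0,0,0.3,255],[0,0,-0.005,0,0,0.36,255]]'>/dev/null; python3 st.py; python3 -m jog '[[0,0,0,0,0,0,255],[0,0,0,0,0,0,190],[0,0,0,0,0,0,150],[0,0,0,0,0,0,150],[0,0,0,0,0,0,150]]'; python3 st.py; python3 -m jog '[[0,0,-2,0,0,0,150],[0,0,-5,0,0,0,150],[0,0,-9,0,0,0,150],[0,0,-12,0,0,0,150],[0,0,-12,0,0,0,150],[0,0,-12,0,0,0,150]]'; python3 - <<'E'
from h import *
s,b=snap('scene','s10.png');d,im=snap('side','d10.png')
for n,c,now in (('s',s,b),('d',d,im)):
    old=cv2.imread('pics/%s8.png'%n)
    # shift of the coupon's free end between before and after, plus cap drop
    for nm,X in (('hole end',[.535,.117,.05]),('cap',[.6205,.1005,.185])):
        u,v=map(int,proj(c,X)); f=lambda I:np.float32(cv2.cvtColor(I[v-14:v+14,u-14:u+14],cv2.COLOR_BGR2GRAY))
        print(n,nm,(u,v),cv2.phaseCorrelate(f(old),f(now),cv2.createHanningWindow((28,28),cv2.CV_32F)))
E
```

```text
q6 2.179 yaw -0.567 pos [622.22 100.63 144.18] F [-0.8 -1.   1.3] T [-0.089  0.109  0.005] op 0.0150
t: 24.88
tool_pos: [0.6223, 0.1006, 0.1442]
tool_rot: [-3.016, 0.878, 0.009]
contact_force: [-0.3, -0.4, -0.1]
opening: 0.0355
q6 2.178 yaw -0.566 pos [622.28 100.6  144.16] F [-0.3 -0.4 -0.1] T [-0.016 -0.022 -0.025] op 0.0355
t: 25.38
tool_pos: [0.6245, 0.1005, 0.2678]
tool_rot: [-3.015, 0.877, -0.0]
contact_force: [-0.5, 0.1, 0.4]
opening: 0.0353
s hole end (326, 227) ((-0.3047279185202445, 0.14570986356555338), 0.9201836681365967)
s cap (356, 219) ((-0.46207654710820556, 1.1891962920240164), 1.1226370867093405)
d hole end (344, 303) ((0.3148398699491253, 0.26487818544082664), 0.7991094170676337)
d cap (304, 244) ((0.021421223910216725, 2.1821317432206158), 0.9870695347256131)
```

```bash
python3 -m jog '[[0,0,0,0,0,0,150],[0,0,0,0,0,0,150],[0,0,0,0,0,0,150]]'; python3 -c "
from station import *
print(finish_job())"
```

```text
t: 25.73
tool_pos: [0.6218, 0.1003, 0.2611]
tool_rot: [3.015, -0.877, -0.016]
contact_force: [-0.5, 0.2, 0.8]
opening: 0.0355
the job is handed in; nothing more can be done
None
```

I laid the long coupon on the grey micrometer's work rest with its plain end under the spindle and let go. I then closed the spindle by the ratchet cap until it slipped, and handed in at about 26 s of the 70 s; no verdict was reported.

**Spindle closing:** The cap turned about 3.5 rad and sank about 5.5 mm before it stopped. I then turned about 1.1 rad more at constant height, with the hand pushing down by only about 1 N (2.6 N for a moment at first contact). The clamping force can't be measured directly. That the ratchet slipped is inferred from the cap turning on without sinking and without any upward pull.

**Last camera check:** The coupon's free end moved less than half a pixel during clamping, and the cap is visibly lower. The gripper was open and clear above the cap.

**What failed or disagreed:**
- **First grasp:** It closed on nothing, and no other part was touched. A touch on the bench showed the fingertips 27 mm behind the reported tool point, not 8 mm ahead of it as described, and I used that offset from then on.
- **First placing:** It was about 4 mm off-centre, so I regripped and shifted the coupon 4 mm. That shift was confirmed in the images.
- **Cap position:** The camera estimates of the cap differed by 2 to 3 mm, but the grip centred with under about 1.5 N sideways.

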